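# Lock the printing turntable

## Robot

A 7-joint arm with a two-finger parallel gripper is mounted at the origin on the work surface. World frame = base frame: x ahead of the robot, y to its left, z up, the work surface at z = 0. Lengths are in mm, angles in rad, forces in N, time in s.
With the tool pointing down it reaches from about 400 to 875 mm from the base axis. Payload 4.4 kg.
Tool frame: the origin (TCP) lies on the centre line of the jaws, within the pads' length; the fingertips stand 25 mm ahead of it and the grasp point (between the pads) lies 6 mm ahead of it (ctrl.finger_overhang is the distance from the TCP to the fingertips, in mm); z points along the fingers, y is the line along which they close (so a half turn about z gives the same grasp; the last joint's range is limited). The gripper opens to 85 mm and grips with 20 to 120 N. Pads are 22 mm wide; open, the fingers measure 114 mm over their backs; the gripper's body (76 mm by 85 mm) begins 54 mm behind the grasp point. The pads swing forward as they close: fully open they stand 13 mm farther back than shut.
Start: joints at [-1.357, 0.628, 0.038, 1.517, -0.027, 0.996, -0.02], TCP at [179.482, 624.743, 256.313] pointing down, gripper open.
Joint ranges: [-3.06, 3.06], [-0.37, 2.12], [-1.25, 1.32], [0.18, 2.47], [-1.1, 4.24], [0.23, 1.98], [-2.94, 2.94]. Speed limits (rad/s): [2.57, 2.57, 3.14, 3.14, 3.14, 3.14, 3.14].

## Interface

Orientations are given as [roll, pitch, yaw] about the fixed x, y, z axes, in that order (R = Rz(yaw) Ry(pitch) Rx(roll)).
In Python, from cell import ctrl gives the robot as it stands. The module is installed in compiled form; this text tells all that it offers.
- The arm moves only by the tool play_rows, never from a script. Its argument "targets" is a list of rows, each a list of 5 numbers: the closure, from 0 (fully open) to 1 (shut), then the shift along the tool's x, y, z in cm, then the turn about the tool's z in degrees. In form: [[gripper, dx, dy, dz, spin], ...]. A call has 1 to 10 rows; each row is the pose to reach, as a shift and turn from the pose commanded when the call began, along the tool's axes at that moment; what a row does not reach only later rows make up. A row lasts 1/10 s, in which the tool goes at most 50 mm and 8.59 degrees, less where a joint would pass 70% of its speed; a pose out of reach is approached as far as the arm can. A call with a gripper value outside its range is refused whole. The fingers move at their own pace and stop on an object; the grip force is fixed at half the most. Time passes only in rows, so rows that repeat a pose let the fingers close. It gives the time, the measured TCP pose, the force, the opening and the grip force at its end, in the units of the state.
- ctrl.read_state(): the state, without advancing time (a new reading comes with each control period).
- ctrl.get_image(name): name is "scene" or "top" or "wrist"; returns (picture, depth): 384x512x3 uint8, red, green, blue; 384x512 float32, mm along the optical axis (not along the pixel's ray), 0 where there is no reading.
- ctrl.calibration(name): a dict with "vfov" (degrees; the focal length in pixels is half the picture's height over the tangent of half this angle, whatever the lens; pixels are square), "cx", "cy" (the principal point, pixels), "extrinsics" (4x4, takes a point from camera to world coordinates); the wrist camera has in their place "mount" (4x4, takes a point from camera to tool coordinates, whose origin is the TCP and whose axes are the flange's). Camera axes: x right, y down, z forward; pixel columns grow to the right and rows downward; lengths in mm; the calibration is good to about 2 mm. A picture is of the moment at which its call begins: read the wrist's pose just before it. calibration takes no time and is no camera call.
- ctrl.finish_job(): hands the job in; it is judged then, once.
Trained networks look in the newest picture that a camera, given by its name, has taken for a name from the list of things; names that differ only in an ending like _2 or _b are one class to them, and where a whole thing is asked for, a point or a joint stands for the part that bears it (a point fixed in the world has none). Each returns a list of dicts, best first, with "confidence" (0 to 1); they miss things now and then, are a little off and sometimes report something else, mostly with a low value. They report only what shows in the picture. A call takes as long as a camera call.
- ctrl.search_frame(camera, name): "bbox" ([left, top, right, bottom] in pixels, round what is visible of it).
- ctrl.trace(camera, name): "pixels" (384x512 bool, what is visible of it) and "bbox" ([left, top, right, bottom] in pixels, round what is visible of it).
The state is a dict: "clock": time; "qpos": joint angles; "qd": joint speeds; "tau": joint torques, N m; "eef_pos": TCP position; "tool_rot": TCP orientation; "force": force on the tool from outside, world axes, zero at the start; "torque": the same for the moment, N m; "width": finger opening in mm; "gripper_force": force on a finger pad.
Only numpy, scipy, OpenCV 4.12 (cv2) and the standard library are available. Lean on these libraries where they do the work, as an engineer would, in place of code of your own. Each camera call takes 0.05 s, during which the arm holds its last target. There are 200 camera calls.

## Task

Lock the printing turntable before the paper is laid on: with a fingertip, push its red knob round until the slot in the steel disc faces the brass bolt, then push the bolt by its upturned tab until it is fully home in the slot. Nothing needs gripping: do not take the knob or the tab between the fingers. Do not touch the inked woodblock on the turntable, and leave the pots, brush and tools where they are.

Things in the scene. Friction and masses are not known exactly. Their poses are not given: they have to be found in the camera images.
- spindle (a point): the turntable's vertical turning axis, at the top face of its steel locking disc (48 mm above the table). The disc is 240 mm across, 8 mm thick (40 to 48 mm up), under a round wooden platter 184 mm across, top 64 mm up. It turns either way without end and stays where it is left (about 2.5 N at the knob). The point's x axis points towards the bolt
- slot (a point): the middle of the mouth of the disc's only slot, on the disc's rim 120 mm from the turning axis, at the disc's top face (48 mm up). The slot is open through the disc and tapers from 26 mm wide at the rim to 12 mm wide at its floor, 24 mm further in; it turns with the disc
- gate (a point): fixed point in front of the bolt, on its centre line, 120 mm from the turning axis and 48 mm up: the slot faces the bolt when slot lies here. Once the slot is within about 7 mm of it, the bolt's tapered nose enters and pulls the disc into line by itself
- turn_knob: red upright knob for turning the turntable, a cylinder 20 mm across and 45 mm high standing on the platter 80 mm from the turning axis, on the same radius as the slot; origin at the centre of its foot (64 mm up), top 109 mm up
- bolt_tab: upturned end of the brass bolt, where it is pushed: an upright plate 6 mm thick along the bolt, 24 mm wide across it, top 78 mm up, above the bar (top 48 mm up) and its guide straps (top 53 mm up). Origin at its middle, 70 mm up; its x axis points along the bolt away from the turntable. It stands 209 mm from the turning axis when drawn back, 181 mm when home; the space behind it is free
- bolt (a joint): how far the bolt is pushed towards the disc, in m: 0 drawn back, 0.028 fully home against its stop. A flat brass bar 24 mm wide and 8 mm thick (40 to 48 mm up) in two guide straps, with a tapered nose; its friction is about 3 N and it stays where it is left. It stops against the rim at about 0.006 unless the slot faces it
- turntable (a joint): angle of the turntable in rad, anticlockwise seen from above: 0 or any whole turn when the slot faces the bolt
- stand: fixed wooden board 365 x 250 x 18 mm that carries turntable and bolt; origin on the turning axis at table height, x axis towards the bolt; it reaches 140 mm behind the turning axis and 225 mm towards the bolt, 125 mm to each side
- woodblock: freshly inked blue woodblock 100 x 148 x 18 mm fixed between cleats in the middle of the platter, turning with it; origin at the centre of its underside, 64 mm up; its inked top is 82 mm up; its long side runs across the radius of knob and slot, 30 mm inside the knob's axis. Not to be touched
- pigment_pot: loose small white pot of blue pigment, 44 mm across, 34 mm high, on the stand's board beside the bolt; origin at the centre of its foot; leave it
- paste_jar: loose small cream jar with white cap, 40 mm across, 42 mm high, on the board at the other side of the bolt; origin at the centre of its foot; leave it
- baren: loose straw-coloured rubbing pad, a disc 125 mm across with a grip across it, 22 mm high; origin at the centre of its underside; leave it
- gouge: loose carving gouge 175 mm long, lying, wooden handle; origin under its middle; leave it
- rinse_tub: loose round pink plastic tub 100 mm across, 45 mm high; origin at the centre of its foot; leave it
- brush: loose broad brush, teal wooden back over black bristles, 132 x 60 x 52 mm, on the orange wooden crate (130 mm high) to the left; origin at the centre of its underside; leave it
- bowl: loose white bowl of blue pigment, 110 mm across, 58 mm high, on the same crate; origin at the centre of its foot; leave it

How it is judged:
By the outcome, as a careful person would: the job done as asked, in the order asked, and still so for the second after the job is handed in, with the robot touching nothing.
It also fails if it takes over 58 s, if anything falls off the work surface, if the arm or the gripper's body presses on something with over 40 N, if the wrist force passes 120 N, or if a joint passes its speed limit or range.

## Working session

There is one attempt and no reset: what is moved stays moved. The work goes in short steps, Python scripts to look and compute and a tool call to move; the robot and the scene stay as the last step left them, time stands still between calls to the robot, and variables do not carry over. Pictures are saved under pics/ and viewed, at most 10 in all, crops included, and the job is handed in when it is done.

Besides the shell and the picture viewer there is one more tool, called after "Call:" as name(argument=value, ...) on one line, values as JSON. play_rows: Moves the arm, as the interface text tells. Its arguments: {"type":"object","properties":{"targets":{"type":"array"}},"required":["targets"]}

```bash
mkdir -p pics; cat > h.py <<'E'
import numpy as np, cv2
from cell import ctrl
from scipy.spatial.transform import Rotation as R
def pose():
    s=ctrl.read_state(); T=np.eye(4); T[:3,:3]=R.from_euler('xyz',s['tool_rot']).as_matrix(); T[:3,3]=s['eef_pos']; return T
def cam(name):
    T=pose(); p,d=ctrl.get_image(name); c=ctrl.calibration(name)
    E=np.array(c['extrinsics']) if 'extrinsics' in c else T@np.array(c['mount'])
    f=192/np.tan(np.radians(c['vfov'])/2)
    return p,d,(f,c['cx'],c['cy'],E)
def pts(d,K):
    f,cx,cy,E=K; v,u=np.mgrid[:384,:512]
    P=np.stack([(u-cx)/f*d,(v-cy)/f*d,d],-1)
    return P@E[:3,:3].T+E[:3,3]
def save(n,p): cv2.imwrite('pics/'+n,p[...,::-1])
E
python3 - <<'E'
from h import *
ps=[]
for n in ('top','scene'):
    p,d,K=cam(n); ps.append(p); W=pts(d,K)
    for o in ('turn_knob','bolt_tab','woodblock','slot','stand','spindle','pigment_pot','paste_jar'):
        for r in ctrl.trace(n,o)[:2]:
            m=r['pixels']&(d>0); q=W[m]
            print(n,o,round(r['confidence'],2),np.round(r['bbox']),np.round(np.median(q,0)) if len(q) else None,np.round(np.percentile(q,[2,98],axis=0)).tolist() if len(q) else '')
save('a_top.png',ps[0]);save('a_scene.png',ps[1])
print(ctrl.read_state())
E
```

```text
top turn_knob 0.4 [265. 146. 272. 154.] [613.  24. 103.] [[608.0, 14.0, 64.0], [624.0, 34.0, 113.0]]
top woodblock 0.77 [252. 149. 305. 193.] [541.  -5.  82.] [[480.0, -81.0, 66.0], [605.0, 68.0, 87.0]]
top slot 0.97 [244. 138. 315. 213.] [535.  -6.  64.] [[435.0, -113.0, 43.0], [649.0, 101.0, 87.0]]
top stand 0.83 [202. 131. 323. 221.] [535.  30.  46.] [[422.0, -138.0, 12.0], [666.0, 212.0, 86.0]]
top spindle 0.7 [204. 134. 322. 218.] [535.  30.  46.] [[423.0, -138.0, 12.0], [664.0, 212.0, 86.0]]
scene turn_knob 0.62 [395. 216. 436. 254.] [486. 571. 167.] [[452.0, 523.0, 155.0], [554.0, 617.0, 190.0]]
scene turn_knob 0.4 [222. 209. 227. 224.] [620.  28.  95.] [[608.0, 17.0, 67.0], [625.0, 35.0, 114.0]]
scene bolt_tab 0.51 [280. 221. 283. 236.] [563. 204.  64.] [[501.0, 176.0, 16.0], [575.0, 207.0, 82.0]]
scene woodblock 0.9 [200. 186. 252. 212.] [546.  -2.  84.] [[482.0, -74.0, 73.0], [608.0, 73.0, 89.0]]
scene slot 0.59 [193. 184. 263. 237.] [567.  14.  66.] [[435.0, -109.0, 46.0], [649.0, 104.0, 90.0]]
scene stand 0.57 [172. 181. 305. 271.] [582.  59.  45.] [[429.0, -134.0, 6.0], 
[... 561 characters left out ...]
.9, 'qpos': array([-1.35679139,  0.62839662,  0.03848384,  1.51740514, -0.02701746,
        0.99629994, -0.02003572]), 'qd': array([-5.09954427e-04, -5.85419872e-04, -6.50325609e-05,  9.68888876e-04,
       -3.47192798e-04, -2.28991257e-04, -6.27427362e-04]), 'tau': array([-6.29027345e-04, -5.63274550e+01,  1.22519609e+00, -1.93785131e+01,
        1.09031438e-02,  1.68515522e-03,  2.42126703e-05]), 'eef_pos': array([179.47370755, 624.74240704, 256.31366172]), 'tool_rot': array([ 3.14158509e+00, -6.07191328e-05,  2.86173046e+00]), 'force': array([-0.67787358,  0.58906678, -0.3175698 ]), 'torque': array([-0.02067405,  0.03035196,  0.02820419]), 'gripper_force': 0.0, 'width': 85.35164343666113}
```

```bash
python3 - <<'E'
import cv2
a=cv2.imread('pics/a_top.png')[110:240,180:340]; b=cv2.imread('pics/a_scene.png')[160:290,150:310]
cv2.imwrite('pics/b.png',cv2.vconcat([cv2.resize(a,None,fx=3,fy=2.3*3/3,interpolation=2) if 0 else cv2.resize(a,(369,300),interpolation=2),cv2.resize(b,(369,300),interpolation=2)]))
cv2.imwrite('pics/c.png',cv2.imread('pics/a_scene.png'))
E
```

```text
(no output)
```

View pics/b.png

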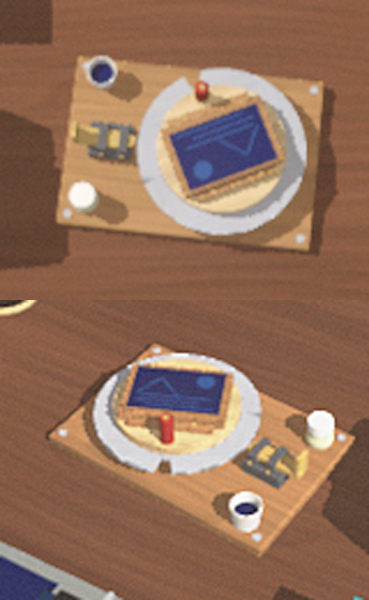

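View pics/c.png

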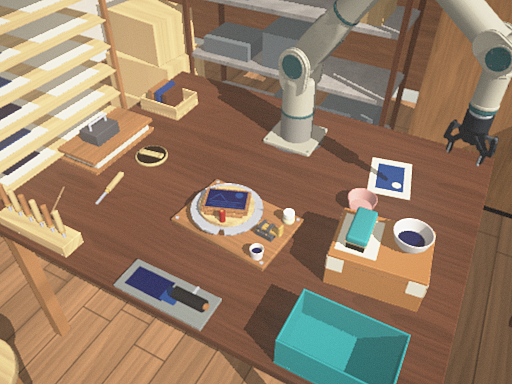

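The top view shows the turntable with its red knob and slot at the far side, about 62° clockwise of the bolt. The bolt points along +y and the pot and jar stand either side of it. Next I'll move the wrist camera over the turntable to measure it accurately.

```bash
cat > fit.py <<'E'
from h import *
from scipy.optimize import least_squares
def fit(n):
    p,d,K=cam(n); W=pts(d,K); h=cv2.cvtColor(p,cv2.COLOR_RGB2HSV).astype(int)
    near=(np.hypot(W[...,0]-542,W[...,1]+5)<150)&(d>0)
    disc=near&(abs(W[...,2]-48)<5)&(h[...,1]<60)&(h[...,2]>90)
    q=W[disc]
    # outer rim: max radius by angle
    c=np.array([542.,-5.])
    for _ in range(8):
        v=q[:,:2]-c; a=np.arctan2(v[:,1],v[:,0]); r=np.hypot(*v.T)
        b=((a+np.pi)/(2*np.pi)*72).astype(int); idx=[np.where(b==i)[0] for i in range(72)]
        e=np.array([q[i[np.argmax(r[i])],:2] for i in idx if len(i)])
        s=least_squares(lambda x:np.hypot(*(e-x[:2]).T)-x[2],[*c,120],loss='soft_l1',f_scale=1.5).x; c=s[:2]
    red=(W[...,2]>75)&(W[...,2]<120)&((h[...,0]<8)|(h[...,0]>172))&(h[...,1]>130)&near
    k=W[red]; kt=k[k[:,2]>np.percentile(k[:,2],90)-4]
    print(n,'disc n',len(q),'z',np.median(q[:,2]).round(1),'c,r',s.round(1),'| knob top',kt.mean(0).round(1) if len(kt) else None,'all',k.mean(0).round(1) if len(k) else None,len(k))
    if len(kt):
        v=kt.mean(0)[:2]-c; print('  knob r,ang',np.hypot(*v).round(1),np.degrees(np.arctan2(v[1],v[0])).round(1))
    nb=(W[...,1]>180)&(W[...,1]<235)&(W[...,0]>530)&(W[...,0]<605)&(W[...,2]>66)&(W[...,2]<90)
    t=W[nb]
    if len(t):
        v=t.mean(0)[:2]-c; print('  tab',t.mean(0).round(1),len(t),'r,ang',np.hypot(*v).round(1),np.degrees(np.arctan2(v[1],v[0])).round(1))
    return p,d,K,W
E
python3 - <<'E'
from fit import *
fit('top');fit('scene')
T=pose(); tgt=np.array([550,60,400.]); print('shift cm for view', (T[:3,:3].T@(tgt-T[:3,3])/10).round(1))
print(ctrl.calibration('wrist'))
E
```

```text
top disc n 1467 z 47.7 c,r [542.8  -5.5 119.2] | knob top [614.3  23.7 110.4] all [611.1  24.2 100.4] 21
  knob r,ang 77.2 22.2
  tab [563.7 200.1  76.8] 17 r,ang 206.6 84.2
scene disc n 994 z 49.3 c,r [540.2  -3.2 119.9] | knob top [617.7  27.4 109.8] all [619.7  27.3  95.5] 52
  knob r,ang 83.3 21.5
  tab [562.6 202.9  74.7] 28 r,ang 207.3 83.8
shift cm for view [-51.2 -44.  -14.4]
{'vfov': 68.91651777080787, 'cx': 251.96265333983038, 'cy': 193.93267479988188, 'mount': array([[-4.17003055e-04, -9.59278118e-01, -2.82462952e-01,
         7.23642482e+01],
       [ 9.99998833e-01, -8.15118819e-04,  1.29193254e-03,
        -1.15559210e-01],
       [-1.46956348e-03, -2.82462083e-01,  9.59277338e-01,
        -1.17116746e+02],
       [ 0.00000000e+00,  0.00000000e+00,  0.00000000e+00,
         1.00000000e+00]])}
```

Call:
play_rows(targets=[[1,-3.5,-3,-4,6],[1,-7.5,-6.5,-8,12],[1,-11.5,-9.5,-8.4,18],[1,-15,-12.5,-8.4,24],[1,-19,-16,-8.4,30],[1,-23,-19,-8.4,36],[1,-26.5,-22.5,-8.4,42],[1,-30,-25.5,-8.4,48],[1,-34,-28.5,-8.4,52],[1,-37.5,-31.5,-8.4,52]])

```text
clock: 2.0
eef_pos: [445.5, 229.1, 340.7]
tool_rot: [3.141, -0.0, 1.953]
force: [0.0, 0.1, -0.1]
width: -0.2
gripper_force: 0.0
```

Call:
play_rows(targets=[[1,-4,0.9,0,0],[1,-8,1.8,0,0],[1,-12,2.6,0,0],[1,-16,3.5,0,0],[1,-20,4.4,0,0],[1,-20,4.4,0,0],[1,-20,4.4,0,0]])

```text
clock: 2.7
eef_pos: [560.4, 60.7, 340.1]
tool_rot: [-3.141, -0.0, 1.952]
force: [-0.3, 1.0, -0.3]
width: 0.1
gripper_force: 0.0
```

```bash
python3 - <<'E'
from fit import *
p,d,K,W=fit('wrist'); save('w1.png',p); print(ctrl.read_state()['eef_pos'], ctrl.read_state()['tool_rot'])
E
```

```text
wrist disc n 6064 z 47.2 c,r [541.5  -5.5 119.7] | knob top [615.1  25.3 108.1] all [613.6  27.5 100.9] 170
  knob r,ang 79.8 22.8
  tab [563.1 200.1  76. ] 132 r,ang 206.8 84.0
[559.89384838  62.20761322 340.09262665] [-3.14115648e+00 -1.11393378e-03  1.95426545e+00]
```

View pics/w1.png

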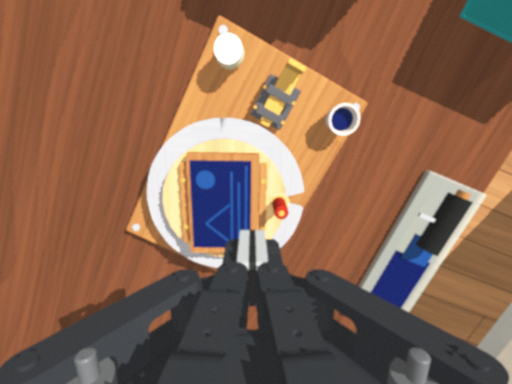

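```bash
cat > plan.py <<'E'
from h import *
c=np.array([541.5,-5.0]); B=84.0
def tcp(ka,off): # knob angle deg, tangential offset behind knob
    a=np.radians(ka); return c+80*np.array([np.cos(a),np.sin(a)])-off*np.array([-np.sin(a),np.cos(a)])
def row(x,y,z,yaw,T=None):
    T=pose() if T is None else T; y0=np.degrees(np.arctan2(T[1,0],T[0,0]))
    return np.r_[T[:3,:3].T@(np.array([x,y,z])-T[:3,3])/10,-((yaw-y0+180)%360-180)].round(2).tolist()
E
python3 - <<'E'
from plan import *
print(ctrl.finger_overhang, row(*tcp(22.5,40),200,112.5),row(*tcp(22.5,40),116,112.5))
E
```

```text
25.0 [-9.49, 3.82, 14.0, -0.53] [-9.5, 3.83, 22.4, -0.53]
```

Call:
play_rows(targets=[[1,-4,1.6,0,0],[1,-8,3.2,1,0],[1,-9.5,3.8,5,0],[1,-9.5,3.8,9,0],[1,-9.5,3.8,13,0],[1,-9.5,3.8,17,0],[1,-9.5,3.8,20,0],[1,-9.5,3.8,22.4,0],[1,-9.5,3.8,22.4,0],[1,-9.5,3.8,22.4,0]])

```text
clock: 3.75
eef_pos: [631.0, -10.7, 116.7]
tool_rot: [3.142, -0.001, 1.956]
force: [0.9, 0.3, 0.8]
width: -0.3
gripper_force: 0.0
```

```bash
python3 - <<'E'
from plan import *
T=pose(); print(T[:3,3])
for k,o in [(22.5,25)]+[(22.5+i*4,21) for i in range(0,10)]: print(row(*tcp(k,o),116,k+90,T))
from fit import *
p,d,K,W=fit('wrist'); save('w2.png',p)
E
```

```text
[631.04494998 -10.70148611 116.68292478]
[1.45, -0.07, 0.07, -0.43]
[1.85, -0.07, 0.07, -0.43]
[2.42, 0.05, 0.07, -4.43]
[2.99, 0.14, 0.07, -8.43]
[3.56, 0.18, 0.07, -12.43]
[4.14, 0.18, 0.07, -16.43]
[4.72, 0.15, 0.07, -20.43]
[5.29, 0.07, 0.07, -24.43]
[5.85, -0.05, 0.07, -28.43]
[6.41, -0.21, 0.07, -32.43]
[6.95, -0.4, 0.07, -36.43]
wrist disc n 13741 z 47.4 c,r [547.2 -11.2 116. ] | knob top [616.2  24.1 108. ] all [615.6  25.7 104.2] 1229
  knob r,ang 77.5 27.1
```

View pics/w2.png

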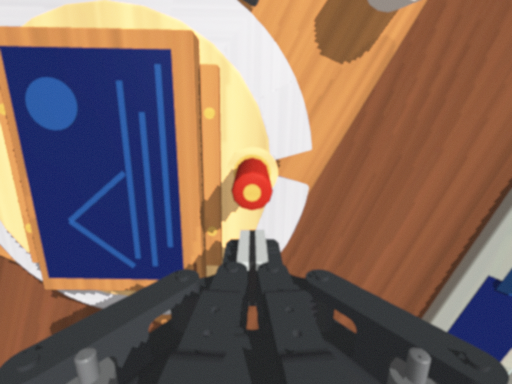

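The knob (252,190) is straight ahead of the fingertips (252,240), with the slot to its right at (300,165). Pushing now.

Call:
play_rows(targets=[[1,1.45,-0.1,0,0],[1,1.85,-0.1,0,0],[1,2.4,0.05,0,-4],[1,3.0,0.15,0,-8],[1,3.55,0.2,0,-12],[1,4.15,0.2,0,-16],[1,4.7,0.15,0,-20],[1,5.3,0.05,0,-24],[1,5.85,-0.05,0,-28],[1,6.4,-0.2,0,-32]])

```text
clock: 4.8
eef_pos: [606.2, 46.1, 117.7]
tool_rot: [3.141, 0.003, 2.516]
force: [1.4, -2.6, -0.3]
width: 0.7
gripper_force: 1.4
```

```bash
python3 - <<'E'
from plan import *
T=pose(); print(T[:3,3])
for k in (58,62,66,69,72,75,78): print(k,row(*tcp(k,21),116,k+90,T))
from fit import *
p,d,K,W=fit('wrist'); save('w3.png',p); fit('top')
E
```

```text
[606.16449136  46.0702357  117.73663201]
58 [0.69, 0.2, 0.17, -3.86]
62 [1.26, 0.28, 0.17, -7.86]
66 [1.84, 0.33, 0.17, -11.86]
69 [2.27, 0.34, 0.17, -14.86]
72 [2.7, 0.33, 0.17, -17.86]
75 [3.14, 0.3, 0.16, -20.86]
78 [3.57, 0.24, 0.16, -23.86]
wrist disc n 20116 z 47.4 c,r [542.3  -6.  119.5] | knob top [587.2  59.9 108. ] all [585.4  61.3 102.3] 1330
  knob r,ang 79.7 55.7
  tab [568.1 197.8  73.8] 821 r,ang 205.4 82.8Traceback (most recent call last):
  File "<stdin>", line 5, in <module>
  File "fit.py", line 16, in fit
    k=W[red]; kt=k[k[:,2]>np.percentile(k[:,2],90)-4]
                          ~~~~~~~~~~~~~^^^^^^^^^^^
    return _quantile_unchecked(
        a, q, axis, out, overwrite_input, method, keepdims, weights)
    return _ureduce(a,
                    func=_quantile_ureduce_func,
    ...<5 lines>...
                    overwrite_input=overwrite_input,
                    method=method)
    r = func(a, **kwargs)
    result = _quantile(arr,
                       quantiles=q,
    ...<2 lines>...
                       out=out,
                       weights=wgt)
    slices_having_nans = np.isnan(arr[-1, ...])
                                  ~~~^^^^^^^^^
IndexError: index -1 is out of bounds for axis 0 with size 0
```

View pics/w3.png

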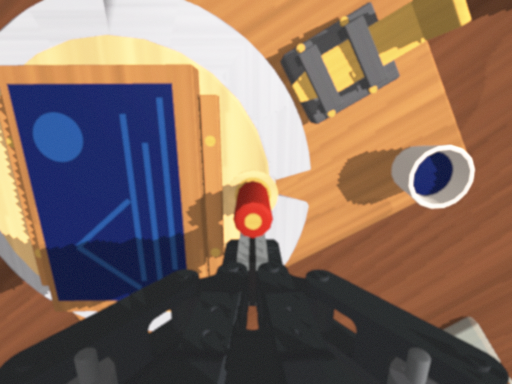

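Call:
play_rows(targets=[[1,0.7,0.2,0,-4],[1,1.25,0.3,0,-8],[1,1.85,0.3,0,-12],[1,2.25,0.35,0,-15],[1,2.7,0.35,0,-18],[1,3.15,0.3,0,-21],[1,3.15,0.3,0,-21]])

```text
clock: 5.6
eef_pos: [581.3, 67.9, 116.8]
tool_rot: [3.141, -0.0, 2.878]
force: [0.5, -0.3, 0.1]
width: -0.1
gripper_force: 0.2
```

```bash
python3 - <<'E'
from plan import *
from fit import *
T=pose(); print(T[:3,3])
for k in (75,76,77,78,79,80,81,82,83,84): print(k,row(*tcp(k,24),116,k+90,T))
p,d,K,W=fit('wrist'); save('w4.png',p)
E
```

```text
[581.3309395   67.86505601 116.79962265]
75 [-0.44, -0.07, 0.08, -0.08]
76 [-0.3, -0.03, 0.08, -1.08]
77 [-0.16, 0.01, 0.08, -2.08]
78 [-0.02, 0.05, 0.08, -3.08]
79 [0.13, 0.08, 0.08, -4.08]
80 [0.27, 0.11, 0.08, -5.08]
81 [0.41, 0.14, 0.08, -6.08]
82 [0.55, 0.16, 0.08, -7.08]
83 [0.7, 0.19, 0.08, -8.08]
84 [0.84, 0.21, 0.08, -9.08]
wrist disc n 20182 z 47.4 c,r [542.2  -5.5 119.5] | knob top [558.1  72.5 108. ] all [556.   73.2 102.3] 1327
  knob r,ang 79.6 78.5
  tab [562.6 198.5  74.2] 1042 r,ang 205.0 84.3
```

View pics/w4.png

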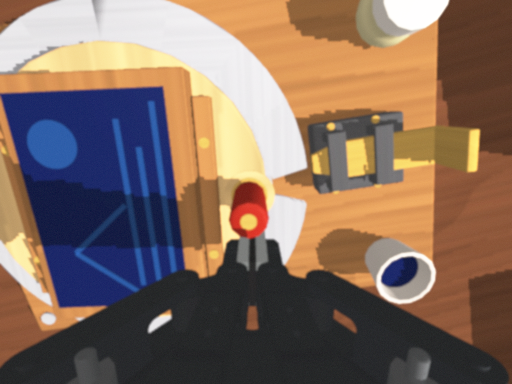

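Knob is at 78.5° and the slot is still about 5.5° short of the bolt at 84°. I'll push the last bit slowly, then back off and lift to check.

Call:
play_rows(targets=[[1,0.2,0.1,0,-4],[1,0.4,0.15,0,-6],[1,0.6,0.2,0,-8],[1,0.8,0.2,0,-9],[1,0.8,0.2,0,-9],[1,-2,0.2,0,-9],[1,-4,0.2,-4,-9],[1,-4,2.5,-8,-9],[1,-4,5,-10,-9],[1,-4,5,-10,-9]])

```text
clock: 6.65
eef_pos: [634.5, 111.0, 219.5]
tool_rot: [3.136, 0.004, 3.041]
force: [-0.2, 0.7, -0.4]
width: 0.3
gripper_force: 0.0
```

```bash
python3 - <<'E'
from plan import *
from fit import *
p,d,K,W=fit('wrist'); save('w5.png',p)
r=ctrl.trace('wrist','bolt')[:1]+ctrl.trace('wrist','bolt_tab')[:1]
for x in r: q=W[x['pixels']&(d>0)]; print(x['confidence'],x['bbox'],np.median(q,0).round(1),np.percentile(q,[3,97],axis=0).round(1).tolist())
# slot mouth: rim points at r 108..117 z~48 missing
v=W[...,:2]-np.array([542,-5.2]); rr=np.hypot(v[...,0],v[...,1]); a=np.degrees(np.arctan2(v[...,1],v[...,0]))
for lo,hi in((103,109),(109,115)):
    m=(rr>lo)&(rr<hi)&(a>65)&(a<103)&(d>0); low=m&(W[...,2]<36)
    ok=a[m&(abs(W[...,2]-48)<4)]; ok.sort(); g=np.argmax(np.diff(ok)); print('slot gap',ok[g],ok[g+1],'mid',(ok[g]+ok[g+1])/2, 'low pts',low.sum(), a[low].mean() if low.any() else 0)
# bolt bar/strap direction: brass pts
h=cv2.cvtColor(p,cv2.COLOR_RGB2HSV).astype(int)
for lo,hi in((128,150),(150,175),(175,200),(200,215)):
    m=(rr>lo)&(rr<hi)&(abs(a-84)<8)&(W[...,2]>38)&(d>0); q=a[m]; print(lo,m.sum(), (q.min()+q.max())/2 if m.any() else 0, np.ptp(q) if m.any() else 0)
E
```

```text
wrist disc n 12365 z 47.3 c,r [542.9  -6.1 119.3] | knob top [552.3  74.  107.9] all [552.7  75.6 104.5] 443
  knob r,ang 80.6 83.4
  tab [563.3 199.   75.4] 292 r,ang 206.1 84.3
0.96 [249.0, 84.6, 344.8, 118.5] [560.1 179.4  47.7] [[547.9, 122.0, 45.9], [573.4, 201.2, 77.8]]
0.67 [329.9, 87.8, 347.9, 118.9] [563.6 197.8  74.5] [[552.7, 196.0, 50.7], [574.4, 202.6, 78.7]]
slot gap 77.69686963230737 87.43449400995974 mid 82.56568182113355 low pts 103 82.823444500919
slot gap 77.36096594924784 88.20806445768122 mid 82.78451520346454 low pts 134 83.0007341328205
128 854 83.99487246974475 15.982228601884117
150 1131 83.9993919799419 15.96916173614656
175 862 84.04556706157663 15.455040625623212
200 528 84.01443229135342 6.681975099828733
```

View pics/w5.png

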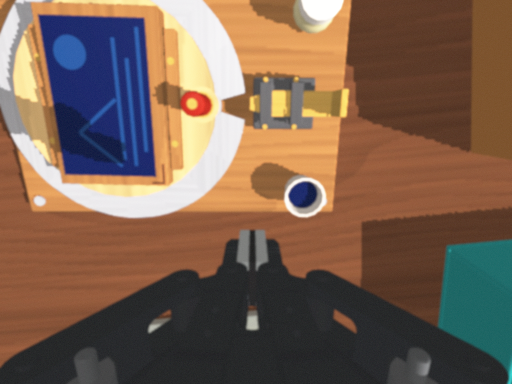

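```bash
python3 - <<'E'
from plan import *
p,d,K=cam('scene'); W=pts(d,K)
m=(d>0)&(W[...,2]>35)&(W[...,2]<200)&(W[...,1]>228)&(W[...,1]<420)&(W[...,0]>400)&(W[...,0]<720)
q=W[m]; print(len(q)); 
for lo in range(220,420,20):
    s=q[(q[:,1]>=lo)&(q[:,1]<lo+20)]; print(lo,len(s),s.min(0).round() if len(s) else '',s.max(0).round() if len(s) else '')
T=pose(); f=lambda r:np.array([541.9,-5.3])+r*np.array([np.cos(np.radians(84)),np.sin(np.radians(84))])
print(T[:3,3],row(*f(246),219,174,T),row(*f(246),87,174,T),row(*f(198),87,174,T))
E
```

```text
1179
220 0  
240 0  
260 0  
280 0  
300 0  
320 0  
340 6 [441. 355. 119.] [473. 359. 133.]
360 224 [434. 360.  37.] [638. 380. 137.]
380 483 [435. 380.  36.] [641. 400. 139.]
400 466 [466. 400.  38.] [637. 420. 190.]
[631.61335261 103.97167913 214.90978073] [7.8, 12.78, -0.4, -0.1] [7.76, 12.81, 12.8, -0.1] [7.75, 8.01, 12.8, -0.1]
```

Call:
play_rows(targets=[[1,2.5,4.2,0,0],[1,5.2,8.5,0,0],[1,7.8,12.8,0,0],[1,7.8,12.8,2,0],[1,7.8,12.8,5,0],[1,7.8,12.8,8,0],[1,7.8,12.8,11,0],[1,7.8,12.8,12.8,0],[1,7.8,12.8,12.8,0],[1,7.8,12.8,12.8,0]])

```text
clock: 7.85
eef_pos: [568.7, 239.5, 87.8]
tool_rot: [-3.14, -0.002, 3.035]
force: [-0.8, 0.1, 0.3]
width: 0.0
gripper_force: 0.0
```

```bash
python3 - <<'E'
from plan import *
T=pose(); f=lambda r:np.array([541.9,-5.3])+r*np.array([np.cos(np.radians(84)),np.sin(np.radians(84))])
print(T[:3,3],[row(*f(r),87,174,T) for r in (228,199,195)], ctrl.read_state()['force'])
E
```

```text
[568.65697091 239.54030048  87.75346365] [[0.1, -1.83, 0.08, -0.1], [0.09, -4.73, 0.08, -0.1], [0.09, -5.13, 0.08, -0.1]] [-0.76030089  0.07262835  0.28226873]
```

Call:
play_rows(targets=[[1,0.1,-1.2,0,0],[1,0.1,-1.8,0,0],[1,0.1,-2.2,0,0],[1,0.1,-2.6,0,0],[1,0.1,-3,0,0],[1,0.1,-3.4,0,0],[1,0.1,-3.8,0,0],[1,0.1,-4.1,0,0],[1,0.1,-4.4,0,0],[1,0.1,-4.4,0,0]])

```text
clock: 8.85
eef_pos: [563.5, 196.2, 88.2]
tool_rot: [-3.141, -0.0, 3.036]
force: [0.6, 1.3, 0.9]
width: 0.4
gripper_force: 0.8
```

Call:
play_rows(targets=[[1,0,-0.2,0,0],[1,0,-0.4,0,0],[1,0,-0.6,0,0],[1,0,-0.6,0,0],[1,0,-0.6,0,0]])

```text
clock: 9.35
eef_pos: [562.9, 191.5, 88.2]
tool_rot: [3.141, 0.0, 3.037]
force: [2.0, 3.5, 0.9]
width: 0.0
gripper_force: 2.2
```

Call:
play_rows(targets=[[1,0,-0.2,0,0],[1,0,-0.4,0,0],[1,0,-0.4,0,0],[1,0,-0.4,0,0]])

```text
clock: 9.75
eef_pos: [562.7, 189.8, 88.3]
tool_rot: [3.138, 0.001, 3.038]
force: [2.3, 8.5, -0.2]
width: -0.1
gripper_force: 4.2
```

Call:
play_rows(targets=[[1,0,-0.3,0,0],[1,0,-0.6,0,0],[1,0,-0.6,0,0],[1,0,-0.6,0,0]])

```text
clock: 10.15
eef_pos: [562.6, 189.3, 88.6]
tool_rot: [3.131, 0.003, 3.041]
force: [3.2, 17.5, -3.7]
width: 0.0
gripper_force: 8.9
```

Firm stop: force rose to 17.5 N with almost no further travel. I'll back off, lift and check.

Call:
play_rows(targets=[[1,0,1,0,0],[1,0,4,0,0],[1,0,5,-4,0],[1,-3,5,-9,0],[1,-7,2,-13,0],[1,-11,-2,-14,0],[1,-11,-6,-14,0],[1,-11,-6,-14,0],[1,-11,-6,-14,0],[1,-11,-6,-14,0]])

```text
clock: 11.15
eef_pos: [663.4, 110.2, 227.3]
tool_rot: [-3.141, -0.003, 3.036]
force: [-0.6, 0.6, -1.2]
width: -0.1
gripper_force: 0.0
```

```bash
python3 - <<'E'
from fit import *
p,d,K,W=fit('wrist')
for x in ctrl.trace('wrist','bolt_tab')[:1]:
    q=W[x['pixels']&(d>0)]; q=q[q[:,2]>70]; u=np.array([np.cos(np.radians(84)),np.sin(np.radians(84))]); t=(q[:,:2]-[541.9,-5.3])@u; print('tab r',t.mean(),np.percentile(t,[3,97]))
p=np.ascontiguousarray(p[30:230,100:400]); save('w6.png',cv2.resize(p,(750,500),interpolation=2))
E
```

```text
wrist disc n 10814 z 47.3 c,r [542.6  -6.1 119.6] | knob top [551.9  73.9 107.9] all [553.3  75.5 103.2] 501
  knob r,ang 80.6 83.3
tab r 179.24814355029153 [176.82639013 182.41951052]
```

View pics/w6.png

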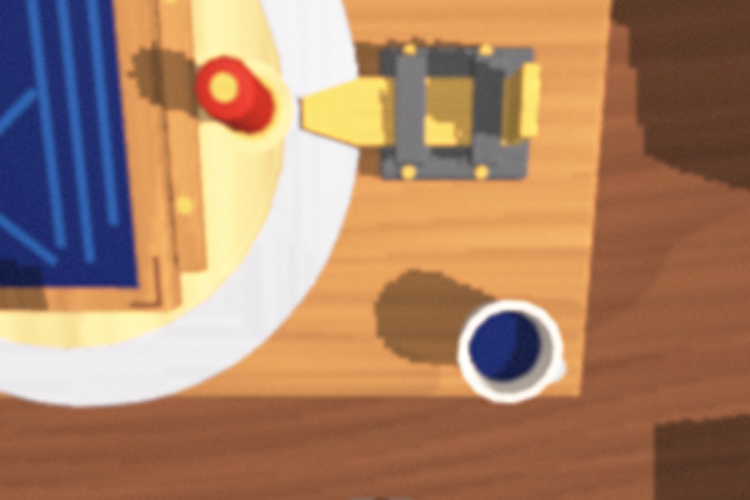

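The picture shows the bolt's nose at the slot floor (300,110) and the tab (530,100) up against its strap at about 181 mm. Nothing else has moved.

```bash
python3 -c "
from cell import ctrl
print(ctrl.finish_job())"
```

```text
the job is handed in; nothing more can be done
None
```

The turntable is locked: I pushed the knob round until the slot faced the bolt, then pushed the bolt to its stop, which held at 17.5 N; the last picture shows its nose at the slot floor, and I handed the job in at about 11 s.

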